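# Start the bench centrifuge

## Task

Get the half-open bench centrifuge running, only by pushing on it: first press in the raised right-hand end of the black power rocker so that it is on, next push the lid down past its catch until it is fully shut, then press the round start key all the way in and let it come back out. Do not press the square stop key, do not swing the lid wide open, and leave the brown bottle, the small vial and the tube rack where they stand.

Things in the scene. Friction and masses are not known exactly. Their poses are not given: they have to be found in the camera images.
- centrifuge: White bench microcentrifuge, fixed: 295 mm deep (own x -165 to +130 mm), 250 mm wide, deck 130 mm high. Origin under it, z up, +x to its rear, panel on the robot's side. Panel: full-width strip rising at 20 deg from its front edge (x -165, z 99 mm) to the deck (x -80, z 130); normal (-0.342, 0, 0.940). On its middle line (x -122.5, z 114.5) sit display, stop, start, rocker, +y to -y.
- power_end (a point): On the black power rocker at y -88 mm: a point on its right (-y) half, 14 mm from the pivot. V-shaped cap, 38 mm long along the centrifuge's y, 26 mm wide; pivot 5 mm above the panel, bezel 1.5 mm. Off: the right half sticks up at 20 deg (end 11.5 mm above the panel), the left half lies level 5 mm above it. Press the right end down about 7 mm for on.
- power (a joint): Power rocker angle: 0 off (at the start), 0.35 rad on (right-hand, -y half level with the panel). An over-centre spring snaps it over past the middle and keeps it there; pressing near the end takes about 3 N.
- lid_push (a point): Point on the lid's outer (top) face, on its middle line (centrifuge y 0), 175 mm from the hinge axis, which runs along y at own x +115, z 132 mm. The front edge is 20 mm farther out, with a grip lip 8 mm beyond. White plate 236 mm wide, 195 mm long, 20 mm thick; its outer face lies 22 mm above the hinge axis when shut (154 mm above the bench). Turns with the lid.
- lid (a joint): Lid angle: 0 shut, growing as the front edge rises, 1.3 wide open; starts half open, 0.70 to 0.92 rad. A friction hinge holds it wherever it is left (about 1 to 3 N down on the front edge moves it). Over the last 0.08 rad a spring roller catch under the front edge adds about 4 N; past about 0.04 rad it snaps over and holds the lid shut.
- start_top (a point): Centre of the top face of the round start key at centrifuge y -30 mm, between the square key and the rocker: white, 26 mm across, standing 8 mm out of the panel, pushed in along the panel's normal.
- start (a joint): Travel of the start key into the panel: 0 out, 0.004 m fully in. A spring returns it; fully in takes about 4.5 N.
- stop_top (a point): Centre of the top face of the square stop key at centrifuge y +22 mm, between the display and the round key: white, 24 mm square, standing 8 mm out of the panel. Not to be pressed.
- stop (a joint): Travel of the stop key into the panel: 0 out, 0.004 m fully in; same spring as the start key.
- reagent: Loose brown glass reagent bottle with a white cap, 64 mm across, 120 mm high, standing to the left (+y) of the centrifuge. Origin at the centre of its underside.
- vial: Loose clear glass vial with an aluminium cap, 23 mm across, 75 mm high, standing to the left (+y) of the centrifuge's front. Origin at the centre of its underside.
- rack: Loose white tube rack, 130 x 65 x 51 mm high with its tube caps, standing to the right (-y) of the centrifuge. Origin at the centre of its underside.

How it is judged:
On the way, in this order (a step that is already met when the one before it is completed fails the run):
1. the power rocker is pressed over to on (value of joint power above 0.28 rad), for 0.1 s.
2. the lid is pushed down and caught shut (value of joint lid below 0.03 rad), for 0.1 s.
3. the round start key is pressed in (value of joint start above 0.0028 m), for 0.05 s.
At the end, for the whole second after the job is handed in: The rocker is on (above 0.28 of 0.35 rad), the lid is shut in its catch (below 0.03 rad), and both keys are out again (less than 1 mm in) (value of joint power above 0.28 rad and value of joint lid below 0.03 rad and value of joint each of start, stop below 0.001 m); the robot touches nothing.
It fails at once if the start key was pressed while the power was off or the lid was open (value of joint start above 0.0022 m and (value of joint power below 0.2 rad or value of joint lid above 0.04 rad)).
It fails at once if the stop key was pressed (value of joint stop above 0.002 m).
It fails at once if the lid was swung wide open (value of joint lid above 0.98 rad).
It fails at once if the bottle, the vial or the rack was lifted or shifted by more than 15 mm, or tipped (distance of any of reagent, vial, rack from where it was at the start of the episode above 0.015 m or angle between any of reagent, vial's own z axis and vertical above 0.3 rad).
It also fails if it takes over 48 s, if anything falls off the work surface, if the arm or the gripper's body presses on something with over 40 N, if the wrist force passes 120 N, or if a joint passes its speed limit or range.

## Robot

A 7-joint arm with a two-finger parallel gripper is mounted at the origin on the work surface. World frame = base frame: x ahead of the robot, y to its left, z up, the work surface at z = 0. Lengths are in m, angles in rad, forces in N, time in s.
With the tool pointing down it reaches from about 0.4 to 0.9 m from the base axis. Payload 5.6 kg.
Tool frame: the origin (TCP) lies midway between the tips of the shut fingers; the grasp point (between the pads) lies 19 mm behind it; z points along the fingers, y is the line along which they close (so a half turn about z gives the same grasp; the last joint's range is limited). The gripper opens to 92 mm and grips with 3 to 60 N. Pads are 20 mm wide; open, the fingers measure 128 mm over their backs; the gripper's body (75 mm by 189 mm) begins 69 mm behind the grasp point.
Start: joints at [1.222, 0.468, -0.012, 1.603, 0.006, 1.071, -0.056], TCP at [0.196, -0.62, 0.215] pointing down, gripper open.
Joint ranges: [-2.53, 2.53], [-0.31, 2.02], [-1.57, 1.55], [0.28, 2.44], [-1.29, 4.43], [0.15, 1.84], [-2.92, 2.92]. Speed limits (rad/s): [2.57, 2.57, 3.14, 3.14, 3.14, 3.14, 3.14].

## Interface

Orientations are given as a 3x3 rotation matrix whose columns are the frame's x, y, z axes.
In Python, from station import env, effector, solver, viewer, workorder, search_frame, tip_of gives the robot as it stands. Calls block until the motion is done:
- env.reach(position, orientation): joint-space move of the TCP to a pose.
- env.movel(position, frame=None, rate=0.15): straight line of the TCP; frame=None keeps the orientation; rate is the mean speed in m/s.
- env.goto_joints(angles): joint-space move.
- effector.release() and effector.grasp(squeeze=None): open the fingers fully, or close them until they stop; squeeze is the grip in N (None keeps the last).
- env.pause(seconds).
- solver.inverse_kinematics(position, orientation): joint angles nearest the present ones, or None.
- env.sense(): the state.
- viewer.read_camera(name): name is "scene" or "side" or "wrist"; returns (picture, depth): 480x640x3 uint8, red, green, blue; 480x640 float32, m along the optical axis (not along the pixel's ray), 0 where there is no reading.
- viewer.camera_info(name): a dict with "intrinsics" (3x3 intrinsics, pixels), "eye" and "rotation" of the camera in the world; the wrist camera has in their place "T_tool_cam" (4x4, takes a point from camera to tool coordinates, whose origin is the TCP and whose axes are the flange's). Camera axes: x right, y up, looking along -z (the intrinsics and any distortion apply to the point x, -y, -z); pixel columns grow to the right and rows downward; lengths in m; the calibration is good to about 2 mm. The wrist camera is an equidistant fisheye: a pixel r from the principal point sees the ray r / f radians off the axis. A picture is of the moment at which its call begins: read the wrist's pose just before it. camera_info takes no time and is no camera call.
A pose or a line that the arm cannot do raises env.PlanningError and nothing moves.
- workorder.finish_job(): hands the job in; it is judged then, once.
Trained networks look in the newest picture that a camera, given by its name, has taken for a name from the list of things; names that differ only in an ending like _2 or _b are one class to them, and where a whole thing is asked for, a point or a joint stands for the part that bears it (a point fixed in the world has none). Each returns a list of dicts, best first, with "score" (0 to 1); they miss things now and then, are a little off and sometimes report something else, mostly with a low value. They report only what shows in the picture. A call takes as long as a camera call.
- search_frame(camera, name): "at" ([x, y, z] in m, in world coordinates, good to about 4 mm: the middle of the surface that is visible of it).
- tip_of(camera, name): "at" ([x, y, z] in m, in world coordinates, good to about 4 mm: a listed point, or the origin of a listed thing).
The state is a dict: "t": time; "joint_positions": joint angles; "joint_velocities": joint speeds; "tau": joint torques, N m; "ee_pos": TCP position; "tcp_rot": TCP orientation; "wrist_force": force on the tool from outside, world axes, zero at the start; "moment": the same for the moment, N m; "gripper_width": finger opening in m; "grasp_force": force on a finger pad.
Only numpy, scipy, OpenCV 4.12 (cv2) and the standard library are available. Lean on these libraries where they do the work, as an engineer would, in place of code of your own. Each camera call takes 0.05 s, during which the arm holds its last target. There are 200 camera calls.

## Working session

There is one attempt and no reset: what is moved stays moved. The work goes in short steps, each a Python script; the robot and the scene stay as the last script left them, time stands still between calls to the robot, and variables do not carry over. Pictures are saved under pics/ and viewed, at most 10 in all, crops included, and the job is handed in when it is done.

```bash
ls; mkdir -p pics
python3 - <<'E'
from station import *
import cv2,numpy as np
for c in ["scene","side"]:
    p,d=viewer.read_camera(c)
    cv2.imwrite(f"pics/{c}0.png",p[:,:,::-1])
    i=viewer.camera_info(c);print(c,np.round(i["eye"],3),np.round(i["rotation"],3).tolist())
    for n in ["centrifuge","power_end","lid_push","start_top","stop_top","reagent","vial","rack"]:
        print(n,[(np.round(r["at"],3),round(r["score"],2)) for r in tip_of(c,n)[:2]])
print(env.sense())
E
```

```text
pics
scene [ 0.35  -0.332  0.783] [[0.797, 0.504, -0.334], [-0.604, 0.65, -0.462], [-0.016, 0.569, 0.822]]
centrifuge [(array([0.618, 0.028, 0.   ]), 0.57)]
power_end [(array([ 0.477, -0.052,  0.12 ]), 0.85)]
lid_push [(array([0.616, 0.035, 0.262]), 0.57)]
start_top []
stop_top [(array([0.494, 0.073, 0.124]), 0.72)]
reagent []
vial [(array([0.526, 0.242, 0.006]), 0.6)]
rack [(array([ 0.501, -0.166,  0.   ]), 0.95)]
side [-0.004  0.691  0.768] [[-0.737, 0.391, -0.551], [-0.676, -0.446, 0.587], [-0.017, 0.805, 0.593]]
centrifuge [(array([0.486, 0.018, 0.122]), 0.55)]
power_end [(array([ 0.485, -0.049,  0.125]), 0.77)]
lid_push [(array([0.615, 0.034, 0.269]), 0.91)]
start_top [(array([0.487, 0.018, 0.121]), 0.69)]
stop_top [(array([0.492, 0.073, 0.118]), 0.64)]
reagent [(array([0.611, 0.211, 0.005]), 0.75)]
vial [(array([ 0.525,  0.244, -0.001]), 0.91)]
rack [(array([ 0.499, -0.161, -0.002]), 0.65)]
{'t': 0.9, 'joint_positions': array([ 1.22202625,  0.46751101, -0.01163475,  1.60272666,  0.00601303,
        1.07142927, -0.05630235]), 'joint_velocities': array([-4.28990689e-05, -1.43854706e-04,  1.10112874e-03, -5.62339909e-04,
        1.03361048e-03, -9.37770759e-04, -5.59867442e-04]), 'tau': array([ 5.62238529e-04, -5.20399761e+01, -1.19336788e-02, -2.44054860e+01,
       -5.65879117e-02,  1.12428894e-02,  1.00774791e-06]), 'ee_pos': array([ 0.19563635, -0.61983979,  0.21457417]), 'tcp_rot': array([[ 9.53626350e-01,  3.00992993e-01, -4.70589683e-05],
       [ 3.00992994e-01, -9.53626351e-01,  2.44760052e-05],
       [-3.75095662e-05, -3.75053833e-05, -9.99999999e-01]]), 'wrist_force': array([-0.15430463, -0.2070625 ,  0.31380116]), 'moment': array([-0.00147296, -0.02759283,  0.00207125]), 'grasp_force': 0.0, 'gripper_width': 0.09212873402535372}
```

View pics/scene0.png

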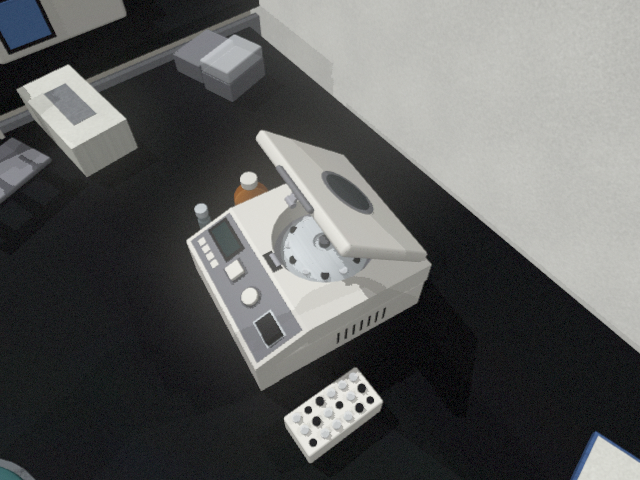

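View pics/side0.png

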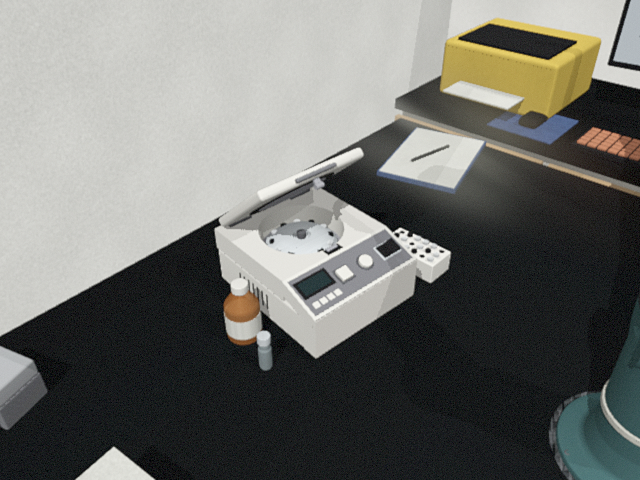

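The scene view shows the rocker at about (268,328), the round start key at (250,297), the square stop key at (235,270) and the lid half open. The side view agrees: rocker (388,247), start (366,261), stop (344,273). Next I fit the pose, close the gripper and look from a standoff.

```bash
cat > h.py <<'E'
from station import *
import cv2,numpy as np,json
from scipy.optimize import least_squares
n=np.array([-.342,0,.94])
mid=np.array([-.1225,0,.1145])
P=lambda y,h: mid+[0,y,0]+n*h
M={"power_end":P(-.102,.0095),"start_top":P(-.03,.008),"stop_top":P(.022,.008)}
def Rz(a): c,s=np.cos(a),np.sin(a); return np.array([[c,-s,0],[s,c,0],[0,0,1]])
def fit(obs): # obs list of (name, xyz)
    f=lambda p: np.concatenate([(Rz(p[2])@M[k]+[p[0],p[1],0]-a)[:2] for k,a in obs])/.004
    r=least_squares(f,[.61,.03,-.1],loss="soft_l1"); return r.x,f(r.x)*4
def load(): return np.array(json.load(open("pose.json")))
def W(p,v): return Rz(p[2])@v+[p[0],p[1],0]
def Rtool(p,tilt=np.arctan2(.342,.94)):
    z=np.array([np.sin(tilt),0,-np.cos(tilt)]); y=np.array([0,-1.,0]); x=np.cross(y,z)
    return Rz(p[2])@np.c_[x,y,z]
def F(): return np.round(env.sense()["wrist_force"],1)
E
python3 - <<'E'
from h import *
a=np.array
obs=[("power_end",a([.477,-.052,.12])),("stop_top",a([.494,.073,.124])),("power_end",a([.485,-.049,.125])),("start_top",a([.487,.018,.121])),("stop_top",a([.492,.073,.118]))]
p,r=fit(obs);print(p,np.round(r,1))
json.dump(p.tolist(),open("pose.json","w"))
effector.grasp()
R=Rtool(p)
for v in [P(-.11,.10),P(-.11,.004),P(-.03,.004)]:
    print(solver.inverse_kinematics(W(p,v),R))
env.reach(W(p,P(-.06,.20)),R)
print(env.sense()["t"],env.sense()["ee_pos"],W(p,P(-.06,.20)),F())
p_,d=viewer.read_camera("wrist"); cv2.imwrite("pics/w1.png",p_[:,:,::-1])
for k in M: print(k,[(np.round(r["at"],4),round(r["score"],2)) for r in tip_of("wrist",k)[:2]])
E
```

```text
[ 0.61534001  0.03861979 -0.09460833] [ 3.5  1.  -1.3 -0.6 -4.5 -2.   0.8  2.6  0.7 -0.6]
[ 8.14788125e-01  1.04917904e-03 -7.56443272e-01  2.28043531e+00
  2.66948837e-02  5.11812731e-01 -1.62790527e+00]
[ 0.48716399  0.23941326 -0.48645238  2.31249761  0.46947234  0.29612274
 -2.06153107]
[ 0.13401113  0.22903794 -0.33308043  2.30861539  0.55125729  0.32212672
 -2.34318724]
4.6 [ 0.41991195 -0.00362956  0.30267778] [ 0.41962569 -0.00307809  0.3025    ] [0.1 0.1 0. ]
power_end [(array([ 0.4785, -0.0516,  0.1224]), 0.68)]
start_top [(array([0.49  , 0.02  , 0.1263]), 0.59)]
stop_top [(array([0.4985, 0.072 , 0.1199]), 0.94)]
```

View pics/w1.png

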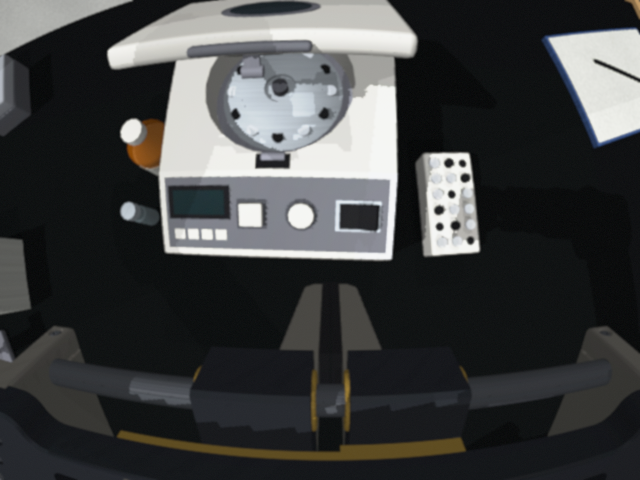

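The wrist view shows the stop key at (250,214), start at (300,215) and the rocker centre at (359,217), with the shut fingertips at (330,285). I'll cast those pixels onto the panel and refit, then press the rocker.

Run:
```python
from h import *
p0=load();s=env.sense();i=viewer.camera_info("wrist");K=np.array(i["intrinsics"]);T=np.array(i["T_tool_cam"])
G=np.eye(4);G[:3,:3]=s["tcp_rot"];G[:3,3]=s["ee_pos"];C=G@T
M["rocker"]=P(-.088,.005)
obs=[]
for k,(u,v) in {"stop_top":(250.5,213.5),"start_top":(300.5,214.5),"rocker":(359,217)}.items():
    q=np.array([(u-K[0,2])/K[0,0],(v-K[1,2])/K[1,1]]);th=np.linalg.norm(q);q=q/th*np.sin(th)
    d=C[:3,:3]@[q[0],-q[1],-np.cos(th)]; o=C[:3,3]
    obs.append((k,o+d*(M[k][2]-o[2])/d[2])); print(k,np.round(obs[-1][1],4),np.round(W(p0,M[k]),4))
a=np.array
obs+=[("power_end",a([.477,-.052,.12])),("stop_top",a([.494,.073,.124])),("power_end",a([.485,-.049,.125])),("start_top",a([.487,.018,.121])),("stop_top",a([.492,.073,.118]))]
obs+=[("power_end",a([.4785,-.0516,0])),("start_top",a([.49,.02,0])),("stop_top",a([.4985,.072,0]))]
p,r=fit(obs);print(p,np.round(r,1));json.dump(p.tolist(),open("pose.json","w"))
R=Rtool(p)
env.reach(W(p,P(-.111,.05)),R)
env.movel(W(p,P(-.111,.016)));print(F())
for h in [.012,.009,.007,.005,.0035]:
    env.movel(W(p,P(-.111,h)),rate=.03); s=env.sense()
    print(h,F(),np.round((s["ee_pos"]-W(p,P(-.111,h)))*1e3,1))
    if abs(F()).max()>25: break
q,_=viewer.read_camera("wrist");cv2.imwrite("pics/w2.png",q[:,:,::-1])
env.movel(W(p,P(-.111,.06)));print(s["t"])
q,_=viewer.read_camera("wrist");cv2.imwrite("pics/w3.png",np.vstack([q[100:400,:,::-1]]))
```

```text
stop_top [0.4963 0.0706 0.122 ] [0.4927 0.0724 0.122 ]
start_top [0.49   0.0199 0.122 ] [0.4878 0.0206 0.122 ]
rocker [ 0.4822 -0.0383  0.1192] [ 0.4834 -0.0373  0.1192]
[ 0.61683126  0.03442418 -0.12351369] [-1.   1.1 -1.1  0.2  0.5  0.7  2.5  0.7  1.3 -1.3 -5.5 -2.3  1.9  2.1
  3.3 -1.3  1.   0.3 -1.1  0.1 -3.2 -0.3]
[ 0.6 -0.4  0.7]
0.012 [-0.6 -0.3  0.4] [ 0.2 -0.2  0.7]
0.009 [-0.8 -0.3  0.5] [ 0.   0.  -0.1]
0.007 [ 0.  -0.7  0.8] [-0.1  0.2 -0.2]
0.005 [-6.4  1.1 11.9] [0.1 0.2 0.4]
0.0035 [-17.1   2.2  30.6] [-0.1  0.2  1.3]
7.1917
```

View pics/w3.png

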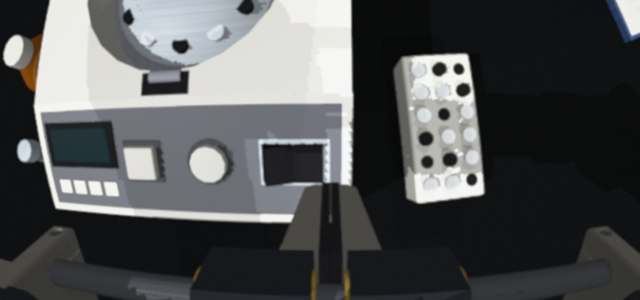

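Run:
```python
from h import *
p=load()
env.movel(W(p,P(-.111,.15)))
ims=[]
for c,(u,v) in {"scene":(268,328),"side":(388,247)}.items():
    q,_=viewer.read_camera(c);a=q[:,:,::-1];b=cv2.imread(f"pics/{c}0.png")
    for m in (b,a): ims.append(cv2.resize(m[v-30:v+30,u-40:u+40],(400,300),interpolation=cv2.INTER_CUBIC))
cv2.imwrite("pics/c4.png",np.vstack([np.hstack(ims[:2]),np.hstack(ims[2:])]))
for c in ["side","scene"]:
    print([(np.round(r["at"],3),round(r["score"],2)) for r in tip_of(c,"power_end")[:2]],[(np.round(r["at"],3),round(r["score"],2)) for r in tip_of(c,"lid_push")[:2]])
```

```text
[(array([ 0.485, -0.05 ,  0.119]), 0.48)] [(array([0.61 , 0.038, 0.269]), 0.71)]
[(array([ 0.479, -0.052,  0.116]), 0.87)] [(array([0.612, 0.036, 0.264]), 0.7)]
```

View pics/c4.png

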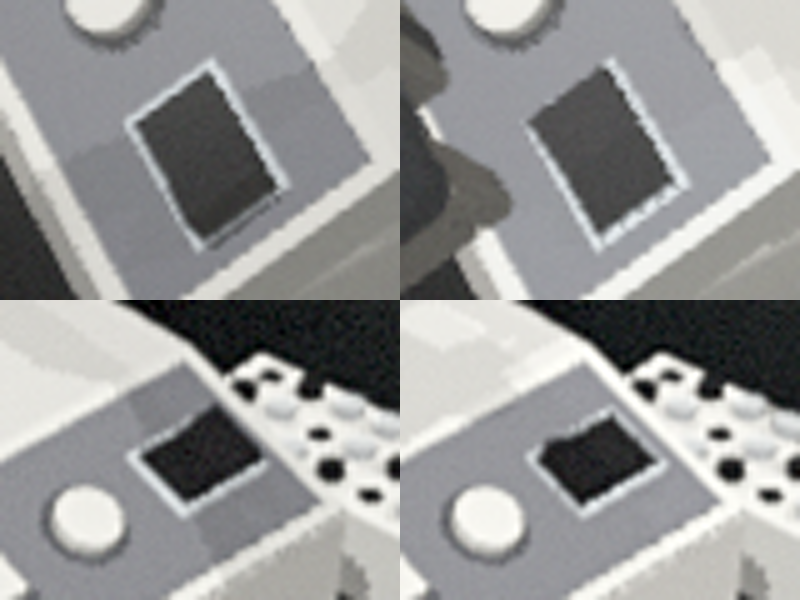

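The rocker has flipped: its right end stood up before, and now the left end does, so power is on. Now for the lid.

Run:
```python
from h import *
p=load();s=env.sense();print(s["t"])
def L(th,h=0,r=.175): return W(p,np.array([.115-r*np.cos(th)+(.022+h)*np.sin(th),0,.132+r*np.sin(th)+(.022+h)*np.cos(th)]))
R=Rtool(p,0.0)
e=s["ee_pos"];env.movel([e[0]-.02,e[1],.42],rate=.25)
top=L(.92,0)+[0,0,.08];print(top)
env.reach(top,R)
print(env.sense()["t"],F())
for th in [.9,.75,.6,.45,.3,.2,.12,.06,.03,0,-.01,-.02]:
    env.movel(L(th),rate=.12 if th>.15 else .05); s=env.sense(); print(th,F(),np.round((s["ee_pos"]-L(th))*1e3,1),round(s["t"],1))
    if np.abs(F()).max()>30: break
e=s["ee_pos"];env.movel([e[0],e[1],.26],rate=.2)
q,_=viewer.read_camera("side");cv2.imwrite("pics/s5.png",q[:,:,::-1])
print([(np.round(r["at"],3),round(r["score"],2)) for r in tip_of("side","lid_push")[:2]],L(0),env.sense()["t"])
```

```text
8.9583Traceback (most recent call last):
  File "<stdin>", line 5, in <module>
station.PlanningError: the arm cannot follow that straight line within its joint ranges
```

```bash
cat > lid.py <<'E'
from h import *
p=load();s=env.sense();print(s["t"])
def L(th,h=0,r=.175): return W(p,np.array([.115-r*np.cos(th)+(.022+h)*np.sin(th),0,.132+r*np.sin(th)+(.022+h)*np.cos(th)]))
R=Rtool(p,0.0)
top=L(.92,0)+[0,0,.06]
e=s["ee_pos"];mid_=[e[0]-.01,e[1],top[2]]
for q in (mid_,top,L(.6),L(0)): print(np.round(q,3),solver.inverse_kinematics(q,R) is not None)
env.reach(mid_,R)
env.movel(top,rate=.2)
print(env.sense()["t"],F())
for th in [.9,.75,.6,.45,.3,.2,.12,.06,.03,0,-.01,-.02]:
    env.movel(L(th),rate=.12 if th>.15 else .05); s=env.sense(); print(th,F(),np.round((s["ee_pos"]-L(th))*1e3,1),round(s["t"],1))
    if np.abs(F()).max()>30: break
e=s["ee_pos"];env.movel([e[0],e[1],.26],rate=.2)
q,_=viewer.read_camera("side");cv2.imwrite("pics/s5.png",q[:,:,::-1])
print([(np.round(r["at"],3),round(r["score"],2)) for r in tip_of("side","lid_push")[:2]],L(0),env.sense()["t"])
E
python3 lid.py
```

```text
8.9583
[ 0.421 -0.054  0.345] True
[0.643 0.031 0.345] True
[0.6   0.037 0.249] True
[0.557 0.042 0.154] True
10.9083 [-0.2  0.1 -0.4]
0.9 [-0.2 -0.2 -0.1] [0.3 0.  0.7] 11.6
0.75 [ 0.5 -0.1  0.2] [ 0.4 -0.1  0.9] 11.9
0.6 [ 0.1 -0.9  0. ] [ 0.6 -0.2  0.5] 12.3
0.45 [ 0.5 -0.1  0.4] [ 0.4 -0.   0.3] 12.7
0.3 [-0.   1.1  0.4] [ 0.4 -0.   0.3] 13.0
0.2 [ 0.2 -0.7 -0.6] [ 0.2 -0.   0.2] 13.3
0.12 [ 0.1 -0.1 -1.1] [-0.2 -0.  -0.3] 13.8
0.06 [-0.3  0.7 -0.2] [-0.5 -0.1 -0.5] 14.1
0.03 [-1.1 -0.1  0.4] [-0.4 -0.1 -0.5] 14.4
0 [ 1.  -0.4  4.6] [0.6 0.2 0.4] 14.7
-0.01 [-3.1 -1.1 15.8] [0.8 0.3 2. ] 14.9
-0.02 [-6.3 -2.8 27.1] [1.1 0.2 3.5] 15.2
[(array([0.554, 0.044, 0.156]), 0.66)] [0.55728835 0.04181618 0.154     ] 15.95
```

View pics/s5.png

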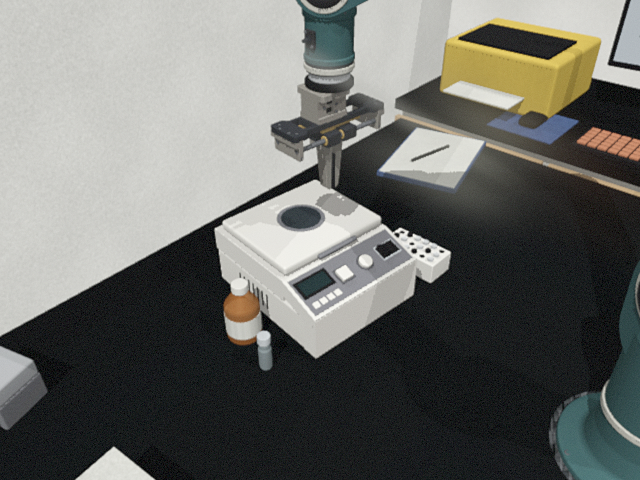

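The lid lies flat and shut, with 27 N of reaction at the bottom of the push. The key at (366,261) and the rocker at (388,247) are both visible. Now the start key.

Run:
```python
from h import *
p=load();R=Rtool(p)
print(W(p,P(-.03,.008)))
env.reach(W(p,P(-.03,.13)),R)
env.movel(W(p,P(-.03,.012)),rate=.1); nw=Rz(p[2])@n; f0=env.sense()["wrist_force"]@nw
for h in np.arange(.009,.0005,-.001):
    env.movel(W(p,P(-.03,h)),rate=.03); env.pause(.05);s=env.sense(); f=s["wrist_force"]@nw-f0
    print(round(h,4),round(f,1),round((s["ee_pos"]-W(p,P(-.03,0)))@nw*1e3,1))
    if f>12: break
env.pause(.1)
q,_=viewer.read_camera("wrist");cv2.imwrite("pics/w6.png",q[:,:,::-1])
env.movel(W(p,P(-.03,.12)),rate=.15);env.pause(.3)
q,_=viewer.read_camera("side");r,_=viewer.read_camera("scene")
cv2.imwrite("pics/c7.png",cv2.resize(np.hstack([q[180:360,200:460],r[180:360,160:420]])[:,:,::-1],(800,277)))
print(env.sense()["t"])
```

```text
[0.48885333 0.02008179 0.12202   ]
0.009 -0.3 9.0
0.008 1.7 8.1
0.007 3.3 7.0
0.006 3.7 6.0
0.005 4.0 5.0
0.004 15.2 4.5
24.0583
```

View pics/w6.png

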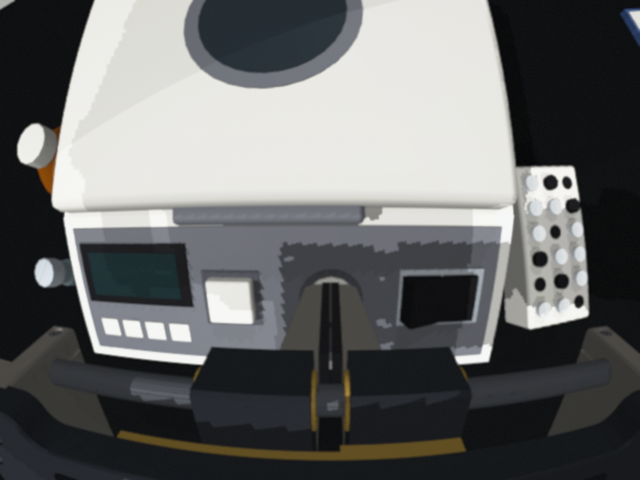

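View pics/c7.png

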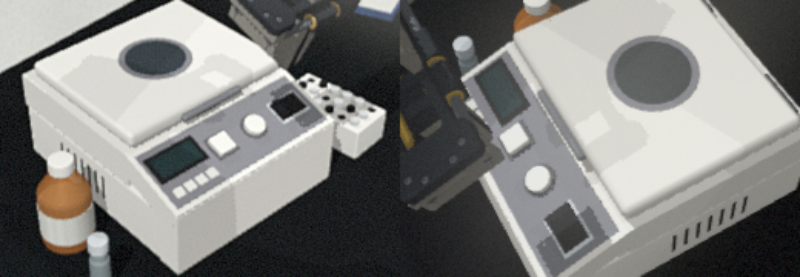

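The spring force rose through about 4 N to a hard stop after about 4 mm of travel, so the start key went fully in. In the wrist view the tips were centred on it at (330,285), clear of the stop key at (230,300). The last view shows the lid shut, both keys out, the rocker on and the gripper clear.

```bash
python3 -c "
from station import *
print(workorder.finish_job())"
```

```text
the job is handed in; nothing more can be done
None
```

I handed the job in at about 24 s: the power rocker is on, the lid is shut in its catch, and the start key was pressed fully in and came back out. The stop key, bottle, vial and rack were not touched; the hand-in call returned no verdict.

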